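Shut the pastry case, then serve a roll with the tongs

ROBOT

A 6-joint arm with a two-finger parallel gripper is mounted at the origin on the work surface. World frame = base frame: x ahead of the robot, y to its left, z up, the work surface at z = 0. Lengths are in mm, angles in rad, forces in N, time in s.
With the tool pointing down it reaches from about 275 to 750 mm from the base axis. Payload 10.2 kg.
Tool frame: the origin (TCP) lies midway between the tips of the shut fingers; the grasp point (between the pads) lies 19 mm behind it; z points along the fingers, y is the line along which they close (so a half turn about z gives the same grasp; the last joint's range is limited). The gripper opens to 85 mm and grips with 20 to 120 N. Pads are 22 mm wide; open, the fingers measure 114 mm over their backs; the gripper's body (76 mm by 85 mm) begins 54 mm behind the grasp point. The pads swing forward as they close: fully open they stand 13 mm farther back than shut.
Start: joints at [-1.46, 0.313, 1.498, -0, 1.331, -0.223], TCP at [171.996, -496.033, 231.294] pointing down, gripper open.
Joint ranges: [-2.94, 2.94], [-0.97, 2.17], [0.19, 2.56], [-1.23, 4.37], [0.02, 3.11], [-2.88, 2.88]. Speed limits (rad/s): [2.39, 2.39, 3.01, 3.14, 3.14, 3.14].

INTERFACE

Orientations are given as a unit quaternion [w, x, y, z].
In Python, from rig import ctrl gives the robot as it stands.
- The arm moves only by the tool send_rows, never from a script. Its argument "targets" is a list of rows, each a list of 7 numbers: the closure, from -1 (fully open) to 1 (shut), so that 0 is half open, then the shift along the tool's x, y, z in m, then the turn, a rotation vector about the tool's x, y, z in rad. In form: [[claw, dx, dy, dz, ax, ay, az], ...]. A call has exactly 10 rows; each row shifts and turns the commanded pose from where the row before left it, along the tool's axes as they then stand; what a row does not reach is not made up. A row lasts 1/8 s, in which the tool goes at most 62.5 mm and 10.7 degrees, less where a joint would pass 70% of its speed; a pose out of reach is approached as far as the arm can. A call with a gripper value outside its range is refused whole. The fingers move at their own pace and stop on an object; "squeeze" is the grip in N (left out, the last holds). Time passes only in rows, so rows that do not move let the fingers close, or fill a call up. It gives the time, the measured TCP pose, the force, the opening and the grip force at its end, in the units of the state.
- ctrl.sense(): the state, without advancing time (a new reading comes with each control period).
- ctrl.capture(name): name is "side" or "top"; returns a dict with "img" (480x640x3 uint8, red, green, blue), "camera_matrix" (3x3 intrinsics, pixels), "R" (3x3) and "t" (3): a world point X has camera coordinates R X + t. Camera axes: x right, y down, z forward; pixel columns grow to the right and rows downward; lengths in mm; the calibration is good to about 2 mm. A picture is of the moment at which its call begins. There is no depth.
- ctrl.finish_job(): hands the job in; it is judged then, once.
Trained networks look in a picture, given as the dict that the camera call returned (one of the last four; its "shot" number tells which), for a name from the list of things; names that differ only in an ending like _2 or _b are one class to them, and where a whole thing is asked for, a point or a joint stands for the part that bears it (a point fixed in the world has none). Each returns a list of dicts, best first, with "score" (0 to 1); they miss things now and then, are a little off and sometimes report something else, mostly with a low value. They report only what shows in the picture. A call takes as long as a camera call. They do not tell look-alikes from the thing itself.
- ctrl.boxes_of(query, picture): "extent" ([left, top, width, height] in pixels, round what is visible of it).
- ctrl.landmark_of(query, picture): "point" ([column, row] in pixels: a listed point, or the origin of a listed thing).
The state is a dict: "time_s": time; "joints": joint angles; "dq": joint speeds; "tau": joint torques, N m; "eef_pos": TCP position; "ee_rot": TCP orientation; "force": force on the tool from outside, world axes, zero at the start; "wrist_torque": the same for the moment, N m; "grip_width": opening from 0.0 (shut) to 1.0 (fully open); "grip_force": force on a finger pad.
Only numpy, scipy, OpenCV 4.12 (cv2) and the standard library are available. Lean on these libraries where they do the work, as an engineer would, in place of code of your own. Each camera call takes 0.05 s, during which the arm holds its last target. There are 200 camera calls.

TASK

First press the pastry case's smoky lid down at its orange tab until it clicks fully shut. Then pick up the red-gripped serving tongs, close them on the small golden roll on the wooden board and lift it, never touching the roll with the gripper itself and leaving the muffin, cup and tamper where they stand. Finish while still holding: the gripper squeezing the tongs, the tongs alone holding the roll still, at least 12 cm above the counter.

Things in the scene. Friction and masses are not known exactly. Their poses are not given: they have to be found in the camera images.
- case: Fixed black open-topped pastry case, 200 mm deep (its x), 220 mm wide (its y), 55 mm high, on the counter; origin at the centre of its underside. Its -x side is the front, with a small sprung catch in the middle; the lid is hinged along the top of its +x side. Stands left or right of the tongs (the board on the other side), turned by up to 15 degrees.
- lid (a joint): Smoky clear lid: opening angle in rad, 0 = fully shut, starts at 0.5 to 0.9, limit 1.2. A stiff hinge (about 1 N at the front edge) keeps it wherever it is left. From about 0.06 rad down a nub under the tab rides over the sprung catch and needs about 6 to 8 N downwards on the tab; past it, it snaps in and stays within 0.01 of 0.
- lid_tab (a point): Middle of the upper face of the lid's orange tab, where to press. The tab is 70 mm wide, reaches from 17 mm nearer the hinge to 27 mm beyond this point. It lies 200 mm from the hinge line and 8.5 mm above the hinge line's level when shut (65.5 mm above the counter); its orientation turns with the lid (its x points to the hinge, its z out of the upper face).
- lid_hinge (a point): Middle of the lid's hinge line, 57 mm above the counter, 102 mm behind the case's centre; the line runs along the case's y. Its orientation turns with the lid.
- tongs: Loose spring tongs, 110 g, lying flat on the counter, 24 mm high, about 255 mm long. Origin at their underside, in the rear spine (26 mm wide); x points to the tips, z up. Two steel arms with red grips and red tip plates swing sideways (along y) about pivots 4 mm ahead of the origin and 10 mm to either side, both always by the same angle.
- tongs_grip (a point): Middle between the arms at the middle of their red grips, 119 mm ahead of the tongs' origin (their balance point is about 109 mm ahead), 12 mm above their underside. Each grip is 80 mm long (along x), 24 mm high, flat outside; the two outsides are parallel when half closed. Width across them here: 57 mm open, 36 mm with the roll held, 18 mm fully closed.
- tongs_tips (a point): Middle between the two tip plates, 222 mm ahead of the origin, 12 mm above the tongs' underside. The plates are 45 mm long (195 to 240 mm ahead of the origin), 24 mm high, 6 mm thick, with a clear gap of about 84 mm between them when open.
- tongs_left (a joint): Closing angle of the tongs' left arm in rad (the right moves alike): 0 open, about 0.09 with the tips on the roll, 0.17 fully closed. The spring pushes out with about 9 N at each grip when open, 10 N at the roll's size. Any stronger squeeze closes the tongs; half of the excess reaches the tips (25 to 35 N on the grips holds the roll well).
- board: Fixed wooden serving board, 190 mm (its x) by 250 mm (its y), 14 mm thick; origin at the centre of its underside. The roll and the muffin stand on it about 140 mm apart, either one to the left.
- roll: Loose golden bread roll, rigid, round seen from above, 45 mm in diameter (upright sides from 6 to 22 mm up), 39 mm high, 45 g; origin at the centre of its underside. Stands on the board.
- roll_center (a point): Centre of the roll, 18 mm above its underside.
- muffin: Loose dark chocolate muffin in a white paper case, 62 mm wide, 51 mm high; origin at the centre of its underside. Leave it alone.
- cup: Loose white espresso cup, 64 mm wide, 58 mm high, beyond the tongs. Origin under its centre. Leave it alone.
- tamper: Loose dark steel coffee tamper, 58 mm wide, 90 mm high, at the back. Origin under its centre. Leave it alone.
Things that resemble listed ones, but are neither listed nor needed, are in the scene too. What is shaped like the roll but blue or green is not meant.

How it is judged:
By the outcome, as a careful person would: the job done as asked, in the order asked, and still so for the second after the job is handed in, while the arm keeps its last pose, push and grip.
It also fails if it takes over 58 s, if anything falls off the work surface, if the arm or the gripper's body presses on something with over 40 N, if the wrist force passes 120 N, or if a joint passes its speed limit or range.

## Working session

There is one attempt and no reset: what is moved stays moved. The work goes in short steps, Python scripts to look and compute and a tool call to move; the robot and the scene stay as the last step left them, time stands still between calls to the robot, and variables do not carry over. Pictures are saved under pics/ and viewed, at most 10 in all, crops included, and the job is handed in when it is done.

Besides the shell and the picture viewer there is one more tool, called after ">>>" by a JSON object that holds its "fn" and its "kwargs". send_rows: Moves the arm, as the interface text tells. Its arguments: {"type":"object","properties":{"targets":{"type":"array"},"squeeze":{"type":"number"}},"required":["targets"]}

```bash
mkdir -p pics; ls; cat > h.py <<'E'
import numpy as np,cv2
from rig import ctrl
def ray(p,c):
    K=np.array(c["camera_matrix"]);R=np.array(c["R"]);t=np.array(c["t"])
    d=R.T@np.linalg.solve(K,[p[0],p[1],1]);o=-R.T@t
    return o,d/np.linalg.norm(d)
def onz(p,c,z):
    o,d=ray(p,c);return o+d*(z-o[2])/d[2]
def tri(l):
    A=np.zeros((3,3));b=np.zeros(3)
    for p,c in l:
        o,d=ray(p,c);M=np.eye(3)-np.outer(d,d);A+=M;b+=M@o
    return np.linalg.solve(A,b)
def proj(X,c):
    q=np.array(c["R"])@X+np.array(c["t"]);q=np.array(c["camera_matrix"])@q;return q[:2]/q[2]
def save(c,n): cv2.imwrite(f"pics/{n}.png",cv2.cvtColor(np.asarray(c["img"]),cv2.COLOR_RGB2BGR))
E
python3 - <<'E'
from h import *
np.set_printoptions(precision=1,suppress=True)
s=ctrl.capture("side");t=ctrl.capture("top");save(s,"s0");save(t,"t0")
for n in ["lid_tab","lid_hinge","case","tongs","tongs_grip","tongs_tips","roll","roll_center","board","muffin","cup","tamper"]:
    for nm,c in (("s",s),("t",t)):
        print(n,nm,[(np.round(r["point"],1).tolist(),round(r["score"],2)) for r in ctrl.landmark_of(n,c)[:3]])
print(ctrl.sense())
for c in (s,t): print(-np.array(c["R"]).T@np.array(c["t"]))
E
```

```text
pics
lid_tab s [([268.0, 121.4], 0.91)]
lid_tab t [([147.7, 266.4], 0.86)]
lid_hinge s [([331.0, 174.2], 0.96)]
lid_hinge t [([184.6, 209.1], 0.78)]
case s [([291.2, 190.7], 0.55)]
case t [([177.6, 257.9], 0.84), ([304.3, 257.2], 0.36)]
tongs s [([244.1, 289.1], 0.93)]
tongs t [([314.2, 309.2], 0.56)]
tongs_grip s [([299.0, 267.0], 0.57)]
tongs_grip t [([303.8, 259.1], 0.68)]
tongs_tips s [([340.5, 257.4], 0.75)]
tongs_tips t []
roll s [([350.5, 328.1], 0.98), ([406.4, 358.8], 0.98), ([308.1, 323.9], 0.84)]
roll t [([421.9, 240.7], 0.89), ([372.5, 225.5], 0.75), ([368.1, 186.7], 0.69)]
roll_center s [([350.8, 321.0], 0.97), ([338.2, 372.4], 0.78), ([309.2, 319.7], 0.73)]
roll_center t [([370.8, 218.1], 0.79), ([371.7, 189.4], 0.73), ([363.1, 260.3], 0.69)]
board s [([330.1, 431.1], 0.67)]
board t [([456.6, 254.1], 0.74)]
muffin s [([357.1, 476.1], 0.61)]
muffin t [([490.8, 238.7], 0.59)]
cup s [([406.5, 270.1], 0.9)]
cup t [([311.3, 164.8], 0.74)]
tamper s [([393.4, 230.1], 0.86)]
tamper t [([259.5, 160.8], 0.96), ([312.5, 310.3], 0.44), ([423.1, 239.5], 0.32)]
{'time_s': 1.3, 'joints': array([-1.5,  0.3,  1.5,  0. ,  1.3, -0.2]), 'dq': array([-0.,  0.,  0., -0.,  0.,  0.]), 'tau': array([ -0. , -41.2, -26. ,  -0. ,   0. ,  -0. ]), 'eef_pos': array([ 172. , -496. ,  231.3]), 'ee_rot': array([-0. ,  1. ,  0.2,  0. ]), 'force': array([ 0.3, -0.2, -0.1]), 'wrist_torque': array([-0.,  0., -0.]), 'grip_force': 0.0, 'grip_width': 1.0029302366334742}
[ 520.1 -619.5  710.2]
[ 423.    30.  1179.5]
```

View pics/s0.png

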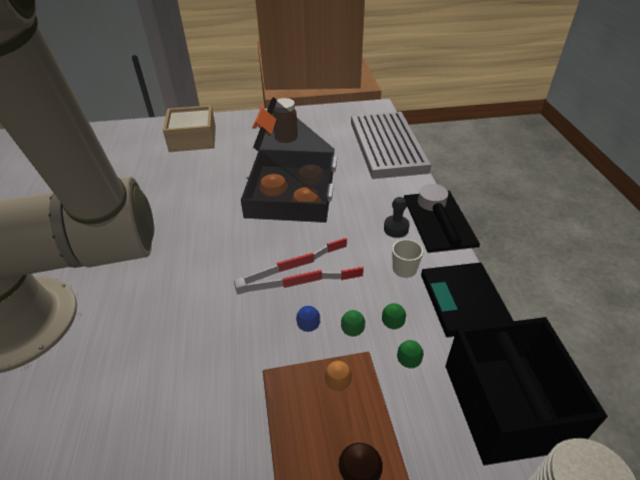

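View pics/t0.png

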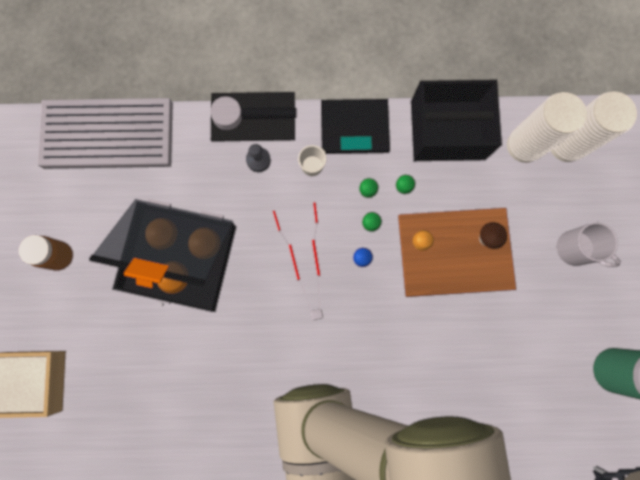

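```bash
cat >> h.py <<'E'
E
python3 - <<'E'
from h import *
np.set_printoptions(precision=1,suppress=True)
s=ctrl.capture("side");t=ctrl.capture("top")
import pickle;pickle.dump((s,t),open("c0.pkl","wb"))
def T(n,a,b):
    X=tri([(a,s),(b,t)]);print(n,X,proj(X,s)-a,proj(X,t)-b)
T("tab",[268,121.4],[147.7,266.4]);T("hinge",[331,174.2],[184.6,209.1]);T("case",[291.2,190.7],[177.6,257.9])
T("tongs",[244.1,289.1],[314.2,309.2]);T("grip",[299,267],[303.8,259.1])
print("tips s",onz([340.5,257.4],s,12),"tongs s",onz([244.1,289.1],s,0),"grip s",onz([299,267],s,12))
T("roll?",[406.4,358.8],[421.9,240.7]);
print("rolls s z14",[onz(p,s,14) for p in ([350.5,328.1],[406.4,358.8],[308.1,323.9],[338.2,378])])
print("rolls t",[onz(p,t,14) for p in ([421.9,240.7],[372.5,225.5],[368.1,186.7],[363.1,260.3])])
T("board",[330.1,431.1],[456.6,254.1]);T("muf",[357.1,476.1],[490.8,238.7]);T("cup",[406.5,270.1],[311.3,164.8]);T("tamp",[393.4,230.1],[259.5,160.8])
E
```

```text
tab [527.2 336.4 197.7] [ 0. -0.] [0. 0.]
hinge [666.2 302.   61.6] [ 0. -0.] [0. 0.]
case [566.9 330.1   2.5] [-0.3  0.1] [-0.  -0.3]
tongs [443.   21.5  -4.9] [ 1.2 -0.3] [0.2 1.1]
grip [557.2  43.4  18.7] [-0.2  0.1] [-0.  -0.2]
tips s [649.   64.3  12. ] tongs s [441.1  16.8   0. ] grip s [558.1  49.9  12. ]
roll? [ 645.8 -226.1   61.9] [-36.5   3.1] [  4.1 -26.4]
rolls s z14 [array([ 635.3, -121.9,   14. ]), array([ 719.1, -200.6,   14. ]), array([ 559.1, -100.4,   14. ]), array([ 595.7, -219.4,   14. ])]
rolls t [array([ 594.6, -224.7,   14. ]), array([ 631.5, -114. ,   14. ]), array([ 722.2, -107. ,   14. ]), array([552.3, -90.1,  14. ])]
board [ 566.2 -303.9    5.9] [-1.5  0.4] [-0.1 -1.1]
muf [ 595.7 -379.6   18.9] [ 0.1 -0. ] [0. 0.]
cup [783.7  22.6  -6.4] [-0.5  0.1] [ 0.  -0.4]
tamp [789.4 143.8   1.5] [ 1.  -0.3] [-0.  1.]
```

```bash
cat >> h.py <<'E'
from scipy.spatial.transform import Rotation as Ro
def pose(st=None):
    st=st or ctrl.sense();q=np.array(st["ee_rot"]);return np.array(st["eef_pos"]),Ro.from_quat(q[[1,2,3,0]])
def tool(X,st=None):
    p,R=pose(st);return (R.inv().apply(np.array(X)-p)/1000).round(4)   # shift in tool axes, m
def turn(axx,st=None):  # rotvec to get to down pose with tool-x yaw axx (rad)
    p,R=pose(st);x=np.array([np.cos(axx),np.sin(axx),0]);z=np.array([0,0,-1.]);y=np.cross(z,x)
    return (R.inv()*Ro.from_matrix(np.array([x,y,z]).T)).as_rotvec().round(4)
E
python3 - <<'E'
from h import *
p,R=pose();M=R.as_matrix();print(M.round(4),np.degrees(np.arctan2(M[1,0],M[0,0])))
h=np.array([666,302,57]);u=np.array([-.968,.25,0])
for th in (.75,.5,.3,.15,.06,0): print(th,(h+u*(200*np.cos(th)-8.5*np.sin(th))+[0,0,200*np.sin(th)+8.5*np.cos(th)]).round(1))
for n,a in (("tongs",12.5),("180",192.5)): print(turn(np.radians(a)))
print(tool([172,-496,290]),tool([517,339,290]))
import pickle;s,t=pickle.load(open("c0.pkl","rb"))
for k in ([338.2,372.4],):
  X=tri([(k,s),([421.9,240.7],t)]);print(X,onz(k,s,32),onz([421.9,240.7],t,32))
print(np.degrees(np.arctan2(46,208)))
E
```

```text
[[ 0.9448  0.3276  0.    ]
 [ 0.3276 -0.9448  0.    ]
 [ 0.     -0.     -1.    ]] 19.123102845238744
0.75 [530.  337.1 199.5]
0.5 [500.  344.9 160.3]
0.3 [483.5 349.1 124.2]
0.15 [475.8 351.1  95.3]
0.06 [473.2 351.8  77.5]
0 [472.4 352.   65.5]
[-0.     -0.      0.1156]
[ 0.000e+00 -1.000e-04 -3.026e+00]
[ 0.     -0.     -0.0587] [ 0.5995 -0.6759 -0.0587]
[ 593.55921597 -220.50696368   33.25306944] [ 595.46344289 -219.54932212   32.        ] [ 591.97004913 -220.80643745   32.        ]
12.470461721668892
```

>>> {"fn": "send_rows", "kwargs": {"targets": [[1, 0.03, -0.0338, -0.02, 0, 0, 0], [1, 0.03, -0.0338, -0.02, 0, 0, 0], [1, 0.03, -0.0338, -0.02, 0, 0, 0], [1, 0.03, -0.0338, 0, 0, 0, 0], [1, 0.03, -0.0338, 0, 0, 0, 0], [1, 0.03, -0.0338, 0, 0, 0, 0], [1, 0.03, -0.0338, 0, 0, 0, 0], [1, 0.03, -0.0338, 0, 0, 0, 0], [1, 0.03, -0.0338, 0, 0, 0, 0], [1, 0.03, -0.0338, 0, 0, 0, 0]], "squeeze": 30}}

```text
time_s: 2.65
eef_pos: [345.0, -77.0, 291.5]
ee_rot: [0.0, 0.986, 0.166, 0.0]
force: [0.7, 0.7, -0.1]
grip_width: -0.0
grip_force: 0.0
```

>>> {"fn": "send_rows", "kwargs": {"targets": [[1, 0.03, -0.0338, 0, 0, 0, 0], [1, 0.03, -0.0338, 0, 0, 0, 0], [1, 0.03, -0.0338, 0, 0, 0, 0], [1, 0.03, -0.0338, 0, 0, 0, 0], [1, 0.03, -0.0338, 0, 0, 0, 0], [1, 0.03, -0.0338, 0, 0, 0, 0], [1, 0.03, -0.0338, 0, 0, 0, 0], [1, 0.03, -0.0338, 0, 0, 0, 0], [1, 0.03, -0.0338, 0, 0, 0, 0], [1, 0.03, -0.0338, 0, 0, 0, 0]]}}

```text
time_s: 3.9
eef_pos: [517.8, 340.7, 291.2]
ee_rot: [0.0, 0.986, 0.166, 0.0]
force: [-0.1, -0.9, 1.7]
grip_width: 0.002
grip_force: 0.0
```

```bash
python3 - <<'E'
from h import *
s=ctrl.sense();print(s["eef_pos"],s["force"],s["time_s"],s["grip_width"])
for X in ([517,339,230],[517,341,190],[500,345,160],[483.5,349,124],[475,351,95],[472,352,77],[472,352,65]): print(tool(X))
E
```

```text
[517.79688888 340.66475532 291.24043718] [-0.05007327 -0.92003058  1.71725779] 3.9 0.0015098863083021679
[-0.0013  0.0013  0.0612]
[-0.0007 -0.0006  0.1012]
[-0.0154 -0.0099  0.1312]
[-0.0297 -0.0191  0.1672]
[-0.0371 -0.0238  0.1962]
[-0.0396 -0.0257  0.2142]
[-0.0396 -0.0257  0.2262]
```

>>> {"fn": "send_rows", "kwargs": {"targets": [[1, 0, 0, 0.0306, 0, 0, 0], [1, 0, 0, 0.0306, 0, 0, 0], [1, 0, 0, 0.02, 0, 0, 0], [1, 0, 0, 0.02, 0, 0, 0], [1, -0.0075, -0.005, 0.015, 0, 0, 0], [1, -0.0075, -0.005, 0.015, 0, 0, 0], [1, -0.005, -0.003, 0.012, 0, 0, 0], [1, -0.005, -0.003, 0.012, 0, 0, 0], [1, -0.005, -0.003, 0.012, 0, 0, 0], [1, 0, 0, 0, 0, 0, 0]]}}

```text
time_s: 5.15
eef_pos: [482.1, 347.3, 123.2]
ee_rot: [0.0, 0.986, 0.166, -0.001]
force: [0.7, -0.3, 0.2]
grip_width: -0.001
grip_force: 0.0
```

>>> {"fn": "send_rows", "kwargs": {"targets": [[1, -0.003, -0.002, 0.01, 0, 0, 0], [1, -0.003, -0.002, 0.01, 0, 0, 0], [1, -0.002, -0.001, 0.009, 0, 0, 0], [1, -0.002, -0.001, 0.009, 0, 0, 0], [1, 0, 0, 0.007, 0, 0, 0], [1, 0, 0, 0.002, 0, 0, 0], [1, 0, 0, 0.002, 0, 0, 0], [1, 0, 0, 0.002, 0, 0, 0], [1, 0, 0, 0, 0, 0, 0], [1, 0, 0, 0, 0, 0, 0]]}}

```text
time_s: 6.4
eef_pos: [471.6, 349.7, 73.1]
ee_rot: [0.0, 0.986, 0.166, 0.0]
force: [0.6, 0.5, -0.5]
grip_width: -0.0
grip_force: 0.0
```

>>> {"fn": "send_rows", "kwargs": {"targets": [[1, 0, 0, 0.002, 0, 0, 0], [1, 0, 0, 0.002, 0, 0, 0], [1, 0, 0, 0.001, 0, 0, 0], [1, 0, 0, 0.001, 0, 0, 0], [1, 0, 0, 0.001, 0, 0, 0], [1, 0, 0, 0.001, 0, 0, 0], [1, 0, 0, 0, 0, 0, 0], [1, 0, 0, 0, 0, 0, 0], [1, 0, 0, 0, 0, 0, 0], [1, 0, 0, 0, 0, 0, 0]]}}

```text
time_s: 7.65
eef_pos: [471.4, 349.7, 65.1]
ee_rot: [-0.0, 0.986, 0.166, 0.0]
force: [0.5, -0.4, 0.6]
grip_width: 0.002
grip_force: 0.0
```

```bash
python3 - <<'E'
from h import *
s=ctrl.capture("side");save(s,"s1");st=ctrl.sense();print(st["eef_pos"],st["force"],ctrl.landmark_of("lid_tab",s)[:1],proj([472.4,352,65.5],s))
E
```

```text
[471.43078036 349.74472275  65.09766871] [-0.61128116  0.62807908  0.79989271] [{'point': [250.6, 169.7], 'score': 0.7}] [250.56495789 168.70213946]
```

View pics/s1.png

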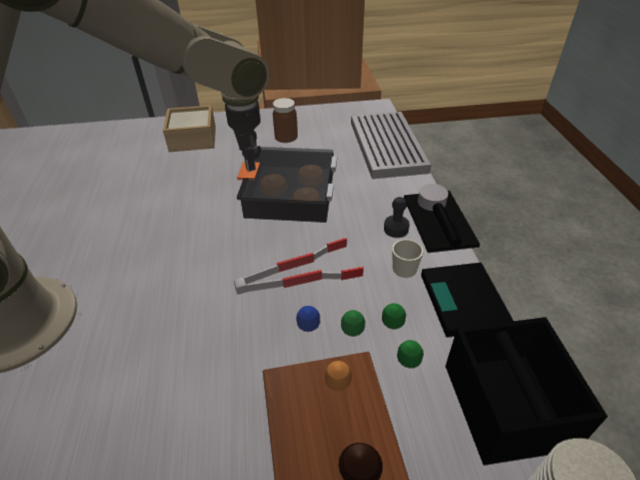

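The lid lies flat on the case, with its tab under the finger at (249,170), where the shut position should be. I'll press a few mm more to make sure it has snapped.

>>> {"fn": "send_rows", "kwargs": {"targets": [[1, 0, 0, 0.001, 0, 0, 0], [1, 0, 0, 0.001, 0, 0, 0], [1, 0, 0, 0.001, 0, 0, 0], [1, 0, 0, 0, 0, 0, 0], [1, 0, 0, 0, 0, 0, 0], [1, 0, 0, 0, 0, 0, 0], [1, 0, 0, 0, 0, 0, 0], [1, 0, 0, 0, 0, 0, 0], [1, 0, 0, 0, 0, 0, 0], [1, 0, 0, 0, 0, 0, 0]]}}

```text
time_s: 9.0
eef_pos: [471.4, 349.8, 62.1]
ee_rot: [-0.0, 0.986, 0.166, -0.0]
force: [-1.3, -0.2, 2.5]
grip_width: -0.0
grip_force: 1.4
```

>>> {"fn": "send_rows", "kwargs": {"targets": [[1, 0, 0, 0.001, 0, 0, 0], [1, 0, 0, 0.001, 0, 0, 0], [1, 0, 0, 0, 0, 0, 0], [1, 0, 0, 0, 0, 0, 0], [1, 0, 0, 0, 0, 0, 0], [1, 0, 0, 0, 0, 0, 0], [1, 0, 0, 0, 0, 0, 0], [1, 0, 0, 0, 0, 0, 0], [1, 0, 0, 0, 0, 0, 0], [1, 0, 0, 0, 0, 0, 0]]}}

```text
time_s: 10.25
eef_pos: [471.4, 349.8, 60.1]
ee_rot: [-0.0, 0.986, 0.166, -0.0]
force: [-2.2, 0.1, 4.4]
grip_width: 0.003
grip_force: 1.9
```

>>> {"fn": "send_rows", "kwargs": {"targets": [[1, 0, 0, 0.001, 0, 0, 0], [1, 0, 0, 0.001, 0, 0, 0], [1, 0, 0, 0.001, 0, 0, 0], [1, 0, 0, 0, 0, 0, 0], [1, 0, 0, 0, 0, 0, 0], [1, 0, 0, 0, 0, 0, 0], [1, 0, 0, 0, 0, 0, 0], [1, 0, 0, 0, 0, 0, 0], [1, 0, 0, 0, 0, 0, 0], [1, 0, 0, 0, 0, 0, 0]]}}

```text
time_s: 11.5
eef_pos: [471.4, 349.8, 57.3]
ee_rot: [-0.0, 0.986, 0.166, 0.0]
force: [-3.2, 0.3, 6.4]
grip_width: 0.001
grip_force: 3.1
```

```bash
python3 - <<'E'
from h import *
a=ctrl.capture("side");b=ctrl.capture("top")
x,y=proj([472,350,60],a).astype(int);u,v=proj([472,350,60],b).astype(int)
f=lambda c,x,y:cv2.resize(np.asarray(c["img"])[max(y-50,0):y+50,x-50:x+50],(400,400),interpolation=cv2.INTER_CUBIC)
print(x,y,u,v,ctrl.landmark_of("lid_tab",a)[:1],ctrl.landmark_of("lid_tab",b)[:1],proj([472.4,352,65.5],b))
save({"img":np.hstack([f(a,x,y),f(b,u,v)])},"crop1")
E
```

```text
250 171 160 298 [{'point': [252.3, 169.5], 'score': 0.85}] [{'point': [161.0, 299.0], 'score': 0.71}] [158.83787086 298.47978569]
```

View pics/crop1.png

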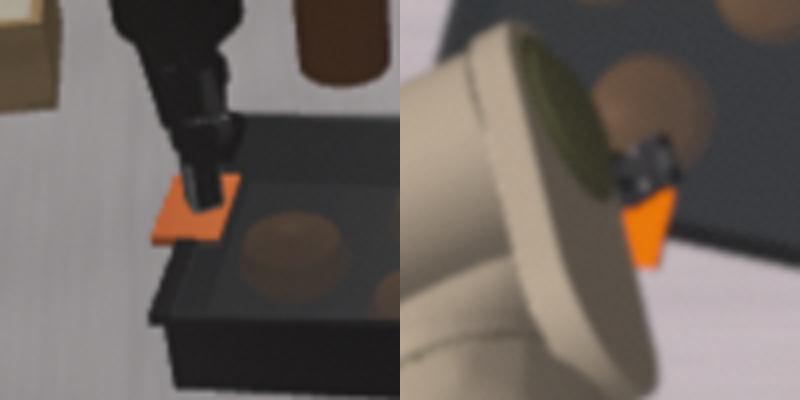

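>>> {"fn": "send_rows", "kwargs": {"targets": [[1, 0, 0, 0.001, 0, 0, 0], [1, 0, 0, 0.001, 0, 0, 0], [1, 0, 0, 0.001, 0, 0, 0], [1, 0, 0, 0.001, 0, 0, 0], [1, 0, 0, 0.001, 0, 0, 0], [1, 0, 0, 0, 0, 0, 0], [1, 0, 0, 0, 0, 0, 0], [1, 0, 0, 0, 0, 0, 0], [1, 0, 0, 0, 0, 0, 0], [1, 0, 0, 0, 0, 0, 0]]}}

```text
time_s: 12.95
eef_pos: [471.5, 349.9, 54.9]
ee_rot: [0.0, 0.986, 0.166, 0.001]
force: [-11.4, -5.1, 28.5]
grip_width: -0.002
grip_force: 14.3
```

>>> {"fn": "send_rows", "kwargs": {"targets": [[1, 0, 0, -0.01, 0, 0, 0], [1, 0, 0, -0.03, 0, 0, 0], [0, 0, 0, -0.04, 0, 0, 0], [-1, 0, 0, -0.04, 0, 0, 0], [-1, 0, 0, -0.02, 0, 0, 0], [-1, 0, 0, 0, 0, 0, 0], [-1, 0, 0, 0, 0, 0, 0], [-1, 0, 0, 0, 0, 0, 0], [-1, 0, 0, 0, 0, 0, 0], [-1, 0, 0, 0, 0, 0, 0]]}}

```text
time_s: 14.2
eef_pos: [471.4, 349.7, 191.8]
ee_rot: [0.0, 0.986, 0.166, -0.0]
force: [-0.1, 0.6, 0.4]
grip_width: 0.996
grip_force: 0.0
```

```bash
python3 - <<'E'
from h import *
import pickle;np.set_printoptions(precision=1,suppress=True)
s,t=pickle.load(open("c0.pkl","rb"))
for nm,c in (("s",s),("t",t)):
    hsv=cv2.cvtColor(np.asarray(c["img"]),cv2.COLOR_RGB2HSV)
    m=(((hsv[...,0]<6)|(hsv[...,0]>172))&(hsv[...,1]>130)&(hsv[...,2]>80)).astype(np.uint8)
    n,l,st,ce=cv2.connectedComponentsWithStats(m)
    for i in range(1,n):
        if st[i,4]>25: print(nm,st[i],ce[i],onz(ce[i],c,20 if nm=="t" else 14))
c=ctrl.capture("side");save(c,"s2");print(ctrl.landmark_of("lid_tab",c)[:1],proj([472.4,352,65.5],c),ctrl.sense()["eef_pos"],ctrl.sense()["time_s"])
f=np.asarray(c["img"])[120:240,200:360];save({"img":cv2.resize(f,(640,480),interpolation=cv2.INTER_CUBIC)},"s2c")
E
```

```text
s [328 238  18  14 148] [336.6 244.4] [647.  103.4  14. ]
s [277 253  36  18 292] [295.3 261.6] [551.9  64.9  14. ]
s [342 267  21  12 171] [351.8 272.7] [664.   14.7  14. ]
s [283 270  39  17 322] [301.9 278.1] [560.5  15.7  14. ]
t [314 204   3  18  26] [315.1 212.2] [663.2  16.1  20. ]
t [313 241   7  34  69] [315.7 257.9] [558.9  16.6  20. ]
t [290 245   9  34  59] [293.9 261.6] [551.3  65.6  20. ]
[{'point': [248.6, 170.2], 'score': 0.84}] [250.6 168.7] [471.4 349.7 192. ] 14.3
```

View pics/s2c.png

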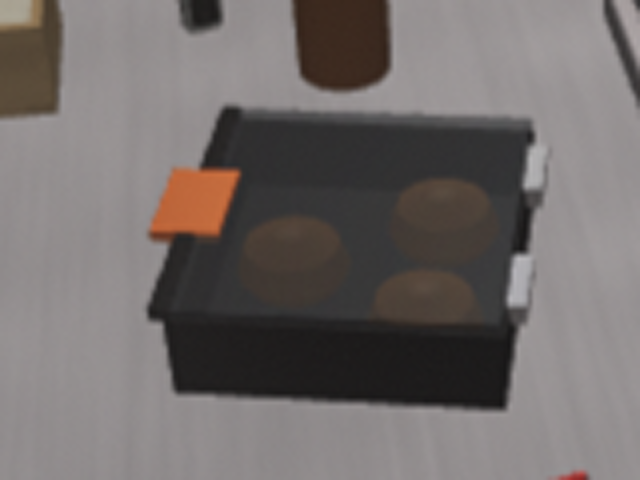

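Crop: the lid lies flush on the case all round and the tab is level, so it is shut. Now to the tongs.

>>> {"fn": "send_rows", "kwargs": {"targets": [[-1, -0.0026, 0.04, 0.009, 0, 0, 0], [-1, -0.0026, 0.04, 0.009, 0, 0, 0], [-1, -0.0026, 0.04, 0.009, 0, 0, 0], [-1, -0.0026, 0.04, 0.009, 0, 0, 0], [-1, -0.0026, 0.04, 0.009, 0, 0, 0], [-1, -0.0026, 0.04, 0.009, 0, 0, 0], [-1, -0.0026, 0.04, 0.009, 0, 0, 0], [-1, -0.003, 0.0394, 0.009, 0, 0, 0], [-1, 0, 0, 0, 0, 0, 0.075], [-1, 0, 0, 0, 0, 0, 0.0755]]}}

```text
time_s: 15.55
eef_pos: [556.1, 40.5, 120.0]
ee_rot: [-0.0, 0.996, 0.09, -0.0]
force: [-0.4, 1.4, -1.4]
grip_width: 0.998
grip_force: 0.0
```

```bash
python3 - <<'E'
from h import *
print(tool([556,41,8]),turn(np.radians(10.5)),ctrl.sense()["eef_pos"])
E
```

```text
[ 0.     -0.0005  0.112 ] [-0.0001  0.0001 -0.0034] [556.10539425  40.47485457 119.96228927]
```

>>> {"fn": "send_rows", "kwargs": {"targets": [[-1, 0, 0, 0.025, 0, 0, 0], [-1, 0, 0, 0.025, 0, 0, 0], [-1, 0, 0, 0.02, 0, 0, 0], [-1, 0, 0, 0.015, 0, 0, 0], [-1, 0, 0, 0.015, 0, 0, 0], [-1, 0, 0, 0.008, 0, 0, 0], [-1, 0, 0, 0.004, 0, 0, 0], [-1, 0, 0, 0.002, 0, 0, 0], [-1, 0, 0, 0, 0, 0, 0], [-1, 0, 0, 0, 0, 0, 0]]}}

```text
time_s: 16.8
eef_pos: [556.2, 41.0, 6.4]
ee_rot: [0.0, 0.996, 0.092, 0.0]
force: [-0.7, 0.4, 0.4]
grip_width: 1.002
grip_force: 0.0
```

```bash
python3 - <<'E'
from h import *
a=ctrl.capture("side");x,y=proj([570,40,10],a).astype(int)
save({"img":cv2.resize(np.asarray(a["img"])[y-60:y+60,x-80:x+80],(800,600),interpolation=cv2.INTER_CUBIC)},"g1")
s=ctrl.sense();print(s["eef_pos"],s["force"])
E
```

```text
[556.19736592  41.02852026   6.3820899 ] [0.65251168 0.07221785 0.2820532 ]
```

View pics/g1.png

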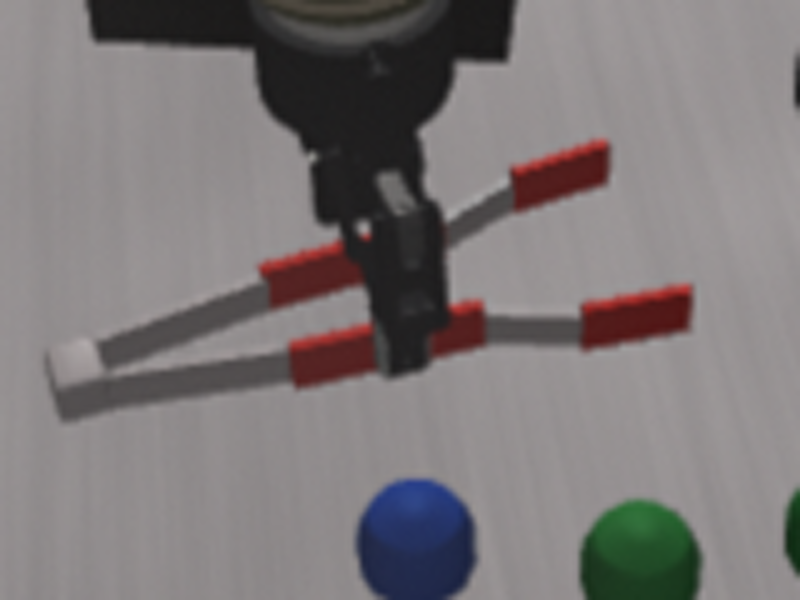

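The finger stands outside the near grip at mid-length (400,340 in the crop), and the arms are undisturbed. I'll lower a little and close partway.

>>> {"fn": "send_rows", "kwargs": {"targets": [[-1, 0, 0, 0.004, 0, 0, 0], [-1, 0, 0, 0.0044, 0, 0, 0], [-0.5, 0, 0, 0, 0, 0, 0], [-0.35, 0, 0, 0, 0, 0, 0], [-0.2, 0, 0, 0, 0, 0, 0], [-0.2, 0, 0, 0, 0, 0, 0], [-0.2, 0, 0, 0, 0, 0, 0], [-0.2, 0, 0, 0, 0, 0, 0], [-0.2, 0, 0, 0, 0, 0, 0], [-0.2, 0, 0, 0, 0, 0, 0]], "squeeze": 32}}

```text
time_s: 18.1
eef_pos: [556.7, 40.9, -1.4]
ee_rot: [0.0, 0.996, 0.091, 0.001]
force: [-0.6, 0.4, 5.5]
grip_width: 0.601
grip_force: 10.5
```

>>> {"fn": "send_rows", "kwargs": {"targets": [[-0.2, 0, 0, -0.005, 0, 0, 0], [-0.2, 0, 0, -0.01, 0, 0, 0], [-0.2, 0, 0, -0.015, 0, 0, 0], [-0.2, 0, 0, -0.02, 0, 0, 0], [-0.2, 0, 0, -0.02, 0, 0, 0], [-0.2, 0, 0, -0.015, 0, 0, 0], [-0.2, 0, 0, -0.01, 0, 0, 0], [-0.2, 0, 0, -0.005, 0, 0, 0], [-0.2, 0, 0, 0, 0, 0, 0], [-0.2, 0, 0, 0, 0, 0, 0]]}}

```text
time_s: 19.35
eef_pos: [555.8, 41.1, 97.1]
ee_rot: [-0.0, 0.996, 0.092, -0.001]
force: [0.5, -0.6, -1.6]
grip_width: 0.601
grip_force: 8.5
```

```bash
cat >> h.py <<'E'
def red(c,z,n=25):
    hsv=cv2.cvtColor(np.asarray(c["img"]),cv2.COLOR_RGB2HSV)
    m=(((hsv[...,0]<6)|(hsv[...,0]>172))&(hsv[...,1]>130)&(hsv[...,2]>80)).astype(np.uint8)
    k,l,st,ce=cv2.connectedComponentsWithStats(m)
    for i in range(1,k):
        if st[i,4]>n: print(st[i],ce[i].round(1),onz(ce[i],c,z).round(1))
E
python3 - <<'E'
from h import *
a=ctrl.capture("side");b=ctrl.capture("top");red(a,102);print();red(b,112,15)
x,y=proj([570,40,100],a).astype(int)
save({"img":cv2.resize(np.asarray(a["img"])[y-75:y+75,x-100:x+100],(800,600),interpolation=cv2.INTER_CUBIC)},"g2")
s=ctrl.sense();print(s["eef_pos"],s["force"],s["grip_force"])
E
```

```text
[328 205  21  14 179] [338.1 211.4] [650.7 110.  102. ]
[273 224  20  14 170] [282.8 230.4] [532.1  68.9 102. ]
[342 230  23  14 208] [352.6 236.3] [665.7  29.9 102. ]
[307 234  13  12 110] [313.7 239.8] [589.2  32.  102. ]
[279 240  16  12 145] [286.4 245.4] [535.3  24.4 102. ]

[312 193   4  18  33] [313.4 201.7] [666.7  20.3 112. ]
[555.81675361  41.05073062  97.23123029] [-0.40764765  0.22692511 -1.36403167] 8.457307666540146
```

View pics/g2.png

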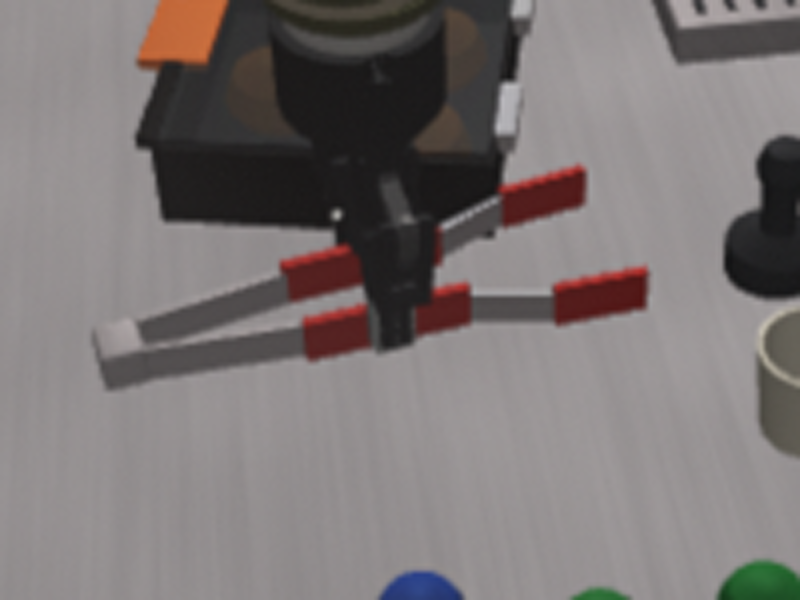

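Crop: the tongs hang level in the gripper, plates apart, and the cup and tamper are untouched. Next I'll carry them to a spot in front of the roll.

>>> {"fn": "send_rows", "kwargs": {"targets": [[-0.2, 0, 0, 0, 0, 0, 0.092], [-0.2, 0, 0, 0, 0, 0, 0.092], [-0.2, -0.0178, 0.0328, 0, 0, 0, 0], [-0.2, -0.0178, 0.0328, 0, 0, 0, 0], [-0.2, -0.0178, 0.0328, 0, 0, 0, 0], [-0.2, -0.0178, 0.0328, 0, 0, 0, 0], [-0.2, -0.0178, 0.0328, 0, 0, 0, 0], [-0.2, -0.0178, 0.0328, 0, 0, 0, 0], [-0.2, -0.0178, 0.0328, 0, 0, 0, 0], [-0.2, -0.0178, 0.0328, 0, 0, 0, 0]]}}

```text
time_s: 20.7
eef_pos: [412.7, -222.3, 97.6]
ee_rot: [-0.0, 1.0, -0.0, -0.0]
force: [1.0, 0.3, -1.2]
grip_width: 0.596
grip_force: 8.5
```

>>> {"fn": "send_rows", "kwargs": {"targets": [[-0.2, 0, 0, 0.01, 0, 0, 0], [-0.2, 0, 0, 0.015, 0, 0, 0], [-0.2, 0, 0, 0.015, 0, 0, 0], [-0.2, 0, 0, 0.01, 0, 0, 0], [-0.2, 0, 0, 0.006, 0, 0, 0], [-0.2, 0, 0, 0.004, 0, 0, 0], [-0.2, 0, 0, 0, 0, 0, 0], [-0.2, 0, 0, 0, 0, 0, 0], [-0.2, 0, 0, 0, 0, 0, 0], [-0.2, 0, 0, 0, 0, 0, 0]]}}

```text
time_s: 21.95
eef_pos: [413.5, -221.3, 37.8]
ee_rot: [0.0, 1.0, -0.0, 0.0]
force: [0.3, -0.1, -1.2]
grip_width: 0.604
grip_force: 8.5
```

```bash
python3 - <<'E'
from h import *
a=ctrl.capture("side");b=ctrl.capture("top");save(a,"a3");save(b,"b3")
p,R=pose();print(p,np.degrees(np.arctan2(R.as_matrix()[1,0],R.as_matrix()[0,0])),ctrl.sense()["grip_force"])
z=p[2]+13
red(a,z,20);print();red(b,z+8,12)
for c in (a,b):
    hsv=cv2.cvtColor(np.asarray(c["img"]),cv2.COLOR_RGB2HSV)
    m=((hsv[...,0]>=9)&(hsv[...,0]<22)&(hsv[...,1]>160)&(hsv[...,2]>130)).astype(np.uint8)
    k,l,st,ce=cv2.connectedComponentsWithStats(m)
    for i in range(1,k):
        if st[i,4]>100: print("orange",st[i],ce[i].round(1),onz(ce[i],c,34).round(1))
f=lambda c,X,w:cv2.resize(np.asarray(c["img"])[(q:=proj(X,c).astype(int))[1]-w:q[1]+w,q[0]-w:q[0]+w],(400,400),interpolation=cv2.INTER_CUBIC)
save({"img":np.hstack([f(a,[520,-220,40],70),f(b,[540,-240,40],60)])},"c3")
E
```

```text
[ 413.48770681 -221.31081434   37.79281388] -0.04112265527470873 8.459904044866562
[273 346  28  14 254] [287.  352.2] [ 515.2 -180.2   50.8]
[230 362  22  12 201] [240.8 367.5] [ 438.  -197.8   50.8]
[200 369   6  10  46] [203.  372.9] [ 377.2 -198.5   50.8]
[231 387  21  13 191] [241.7 392.9] [ 438.6 -243.3   50.8]
[276 390  32  14 326] [291.7 396.2] [ 515.2 -260.6   50.8]
[198 393  12  10  87] [203.2 397.7] [ 379.4 -242.4   50.8]

[442 263   5  20  88] [444.1 273.2] [ 516.4 -259.6   58.8]
[405 264   6  22  85] [407.5 274.6] [ 514.7 -180.2   58.8]
[415 304   5  11  37] [417.1 308.3] [ 442.2 -197.5   58.8]
orange [238 162  22  17 256] [248.7 170.1] [465.  393.9  34. ]
orange [327 361  22  15 240] [337.8 368.7] [ 595.8 -213.9   34. ]
orange [ 401  210  112   84 5277] [452.6 249.3] [ 571.2 -287.7   34. ]
orange [143 288  35  27 660] [159.6 300.9] [468.6 359.4  34. ]
```

View pics/c3.png

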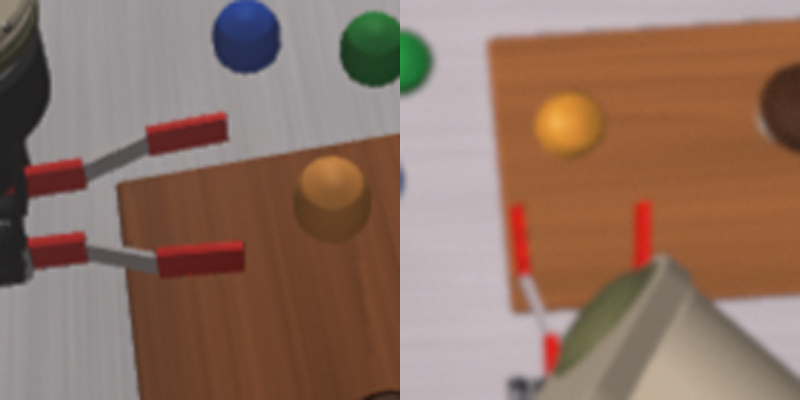

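```bash
python3 - <<'E'
from h import *
import pickle
a,b=pickle.load(open("c0.pkl","rb"))
qa=proj([520,-220,40],a).astype(int);qb=proj([540,-240,40],b).astype(int)
pa=qa-70+np.array([332,199])*.35;pb=qb-60+np.array([170,124])*.3
print(pa,pb,onz(pa,a,33.5),onz(pb,b,33),tri([(pa,a),(pb,b)]))
E
```

```text
[338.2  375.65] [423.  240.2] [ 594.28972631 -226.3492182    33.5       ] [ 592.90766205 -223.09653522   33.        ] [ 594.11891658 -223.9264013    29.18959568]
```

The tongs point at the roll with the plates level on either side of its line (side crop: roll at (332,199), plates at (187,132) and (200,260)). Plan: lower 16 mm, go 4 mm sideways, 78 mm ahead.

>>> {"fn": "send_rows", "kwargs": {"targets": [[-0.2, 0, 0.004, 0.008, 0, 0, 0], [-0.2, 0, 0, 0.008, 0, 0, 0], [-0.2, 0.015, 0, 0, 0, 0, 0], [-0.2, 0.015, 0, 0, 0, 0, 0], [-0.2, 0.015, 0, 0, 0, 0, 0], [-0.2, 0.015, 0, 0, 0, 0, 0], [-0.2, 0.012, 0, 0, 0, 0, 0], [-0.2, 0.006, 0, 0, 0, 0, 0], [-0.2, 0, 0, 0, 0, 0, 0], [-0.2, 0, 0, 0, 0, 0, 0]]}}

```text
time_s: 23.3
eef_pos: [491.1, -225.3, 21.6]
ee_rot: [-0.0, 1.0, -0.0, -0.0]
force: [1.0, -0.1, -1.5]
grip_width: 0.605
grip_force: 8.5
```

```bash
python3 - <<'E'
from h import *
a=ctrl.capture("side");b=ctrl.capture("top")
p,R=pose();print(p,ctrl.sense()["force"]);z=p[2]+13
red(a,z,20);print();red(b,z+8,12)
f=lambda c,X,w:cv2.resize(np.asarray(c["img"])[(q:=proj(X,c).astype(int))[1]-w:q[1]+w,q[0]-w:q[0]+w],(400,400),interpolation=cv2.INTER_CUBIC)
save({"img":np.hstack([f(a,[580,-224,30],50),f(b,[580,-224,30],40)])},"c4")
E
```

```text
[ 491.1487853  -225.35285055   21.71727153] [-0.08843695  0.14388091 -0.72334833]
[320 347  27  15 259] [333.4 353.9] [ 593.  -184.9   34.7]
[285 363  15  12 149] [291.8 368.6] [ 520.1 -202.4   34.7]
[250 369  12  11  95] [255.6 373.9] [ 459.9 -203.4   34.7]
[284 388  19  13 194] [293.1 393.6] [ 517.8 -247.7   34.7]
[327 391  30  13 308] [341.8 396.9] [ 593.4 -264.9   34.7]
[251 393  15  11 142] [258.1 397.9] [ 462.4 -246.7   34.7]

[441 229   4   9  31] [442.5 233.1] [ 606.6 -265.1   42.7]
[404 230   6  22  88] [406.3 240.2] [ 592.  -184.1   42.7]
[414 268   3   7  16] [414.9 270.6] [ 524.4 -199.8   42.7]
```

View pics/c4.png

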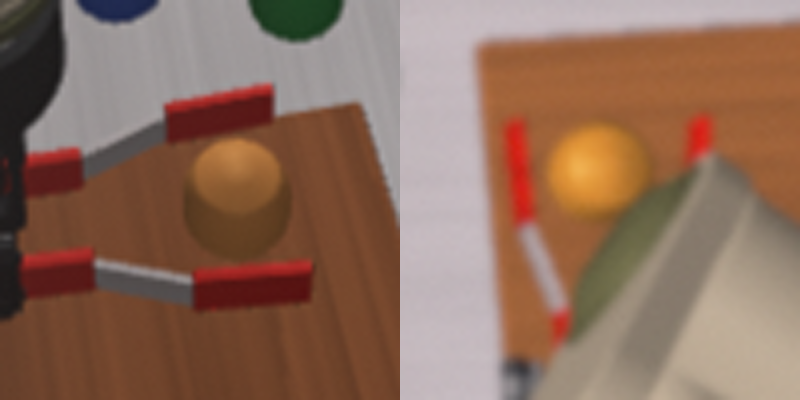

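The roll (top crop (600,172)) stands midway between the plates at x≈520 and 700, alongside their middle. Closing.

>>> {"fn": "send_rows", "kwargs": {"targets": [[-0.1, 0, 0, 0, 0, 0, 0], [0, 0, 0, 0, 0, 0, 0], [0.1, 0, 0, 0, 0, 0, 0], [0.2, 0, 0, 0, 0, 0, 0], [0.4, 0, 0, 0, 0, 0, 0], [1, 0, 0, 0, 0, 0, 0], [1, 0, 0, 0, 0, 0, 0], [1, 0, 0, 0, 0, 0, 0], [1, 0, 0, 0, 0, 0, 0], [1, 0, 0, 0, 0, 0, 0]], "squeeze": 32}}

```text
time_s: 24.65
eef_pos: [491.5, -225.3, 21.7]
ee_rot: [0.0, 1.0, -0.0, 0.0]
force: [-0.4, -0.7, -0.3]
grip_width: 0.419
grip_force: 31.9
```

>>> {"fn": "send_rows", "kwargs": {"targets": [[1, 0, 0, -0.005, 0, 0, 0], [1, 0, 0, -0.01, 0, 0, 0], [1, 0, 0, -0.015, 0, 0, 0], [1, 0, 0, -0.02, 0, 0, 0], [1, 0, 0, -0.02, 0, 0, 0], [1, 0, 0, -0.02, 0, 0, 0], [1, 0, 0, -0.02, 0, 0, 0], [1, 0, 0, -0.02, 0, 0, 0], [1, 0, 0, -0.02, 0, 0, 0], [1, 0, 0, -0.015, 0, 0, 0]]}}

```text
time_s: 25.9
eef_pos: [491.5, -225.3, 188.5]
ee_rot: [0.0, 1.0, -0.0, 0.001]
force: [0.0, 0.4, -2.0]
grip_width: 0.408
grip_force: 32.1
```

>>> {"fn": "send_rows", "kwargs": {"targets": [[1, 0, 0, -0.01, 0, 0, 0], [1, 0, 0, -0.005, 0, 0, 0], [1, 0, 0, 0, 0, 0, 0], [1, 0, 0, 0, 0, 0, 0], [1, 0, 0, 0, 0, 0, 0], [1, 0, 0, 0, 0, 0, 0], [1, 0, 0, 0, 0, 0, 0], [1, 0, 0, 0, 0, 0, 0], [1, 0, 0, 0, 0, 0, 0], [1, 0, 0, 0, 0, 0, 0]]}}

```text
time_s: 27.15
eef_pos: [491.4, -225.3, 201.7]
ee_rot: [0.0, 1.0, -0.0, 0.0]
force: [0.4, 0.4, -2.1]
grip_width: 0.416
grip_force: 32.1
```

```bash
python3 - <<'E'
from h import *
a=ctrl.capture("side");save(a,"fin")
s=ctrl.sense();print(s["eef_pos"],s["force"],s["grip_force"],s["grip_width"],s["time_s"])
E
```

```text
[ 491.45180484 -225.32172538  201.68104881] [-0.02981874 -0.37900834 -1.7237597 ] 32.084194291674066 0.4112078054461271 27.2
```

View pics/fin.png

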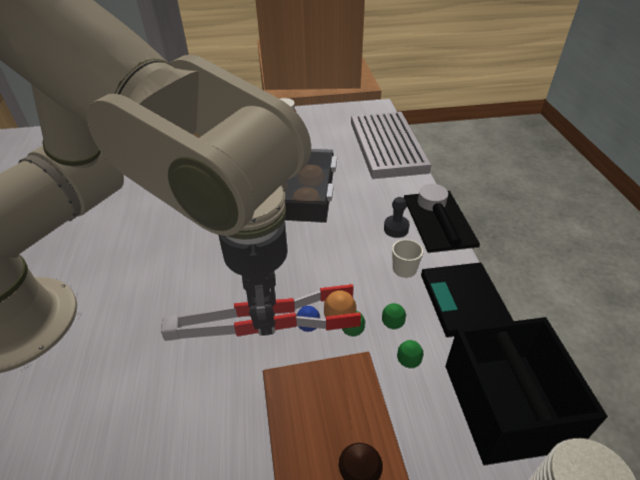

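The roll is held between the tip plates at (340,305), about 20 cm up. The board is empty of it, and the muffin, cup and tamper stand where they were.

```bash
python3 -c "
from rig import ctrl
print(ctrl.finish_job())"
```

```text
the job is handed in; nothing more can be done
None
```

I pressed the lid shut, then picked up the tongs and used them to lift the golden roll; at hand-in, at about 27 s, the tongs alone held it about 20 cm above the counter with the gripper squeezing at 32 N, and the muffin, cup and tamper had not moved.

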